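# Unstack the watch parts and cover the movement

### The arm

A 6-joint arm with a two-finger parallel gripper is mounted at the origin on the work surface. World frame = base frame: x ahead of the robot, y to its left, z up, the work surface at z = 0. Lengths are in m, angles in rad, forces in N, time in s.
With the tool pointing down it reaches from about 0.275 to 0.975 m from the base axis. Payload 8.4 kg.
Tool frame: the origin (TCP) lies midway between the tips of the shut fingers; the grasp point (between the pads) lies behind it (manip.tcp_to_grasp is the z of the grasp point in the tool frame, in m); z points along the fingers, y is the line along which they close (so a half turn about z gives the same grasp; the last joint's range is limited). The gripper opens to 92 mm and grips with 3 to 60 N. Pads are 20 mm wide; open, the fingers measure 128 mm over their backs; the gripper's body (75 mm by 189 mm) begins 69 mm behind the grasp point.
Start: joints at [-1.292, 0.353, 1.633, -0, 1.155, -0.002], TCP at [0.173, -0.601, 0.215] pointing down, gripper open.
Joint ranges: [-2.63, 2.63], [-0.92, 2.1], [0.06, 2.66], [-1.3, 4.44], [0, 2.69], [-3.02, 3.02]. Speed limits (rad/s): [2.22, 2.22, 2.79, 3.14, 3.14, 3.14].

### API

Orientations are given as [roll, pitch, yaw] about the fixed x, y, z axes, in that order (R = Rz(yaw) Ry(pitch) Rx(roll)).
In Python, from bench import manip, eyes, workorder gives the robot as it stands. The module is installed in compiled form; this text tells all that it offers.
- The arm moves only by the tool servo_tool, never from a script. Its argument "deltas" is a list of rows, each an object of numbers: "dx", "dy", "dz": the shift along the tool's x, y, z in cm; "spin": the turn about the tool's z in rad; "hand": the opening in per cent of the stroke, from 0 (shut) to 100 (fully open). In form: [{"dx": .., "dy": .., "dz": .., "spin": .., "hand": ..}, ...]. A call has 1 to 5 rows; each row is the pose to reach, as a shift and turn from the pose commanded when the call began, along the tool's axes at that moment; what a row does not reach only later rows make up. A row lasts 1/8 s, in which the tool goes at most 62.5 mm and 10.7 degrees, less where a joint would pass 70% of its speed; a pose out of reach is approached as far as the arm can. A call with a gripper value outside its range is refused whole. The fingers move at their own pace and stop on an object; "newtons" is the grip in N (left out, the last holds). Time passes only in rows, so rows that repeat a pose let the fingers close. It gives the time, the measured TCP pose, the force, the opening and the grip force at its end, in the units of the state.
- manip.read_state(): the state, without advancing time (a new reading comes with each control period).
- eyes.capture(name): name is "scene" or "top"; returns the picture (480x640x3 uint8, red, green, blue); there is no depth.
- eyes.get_calibration(name): a dict with "mtx" (3x3 intrinsics, pixels), "position" and "rotation" of the camera in the world. Camera axes: x right, y down, z forward; pixel columns grow to the right and rows downward; lengths in m; the calibration is good to about 2 mm. A picture is of the moment at which its call begins. get_calibration takes no time and is no camera call.
- workorder.finish_job(): hands the job in; it is judged then, once.
The state is a dict: "t": time; "joint_positions": joint angles; "qd": joint speeds; "joint_efforts": joint torques, N m; "tool_pos": TCP position; "orientation": TCP orientation; "wrist_force": force on the tool from outside, world axes, zero at the start; "moment": the same for the moment, N m; "gripper_width": finger opening in m; "grasp_force": force on a finger pad.
Only numpy, scipy, OpenCV 4.12 (cv2) and the standard library are available. Lean on these libraries where they do the work, as an engineer would, in place of code of your own. Each camera call takes 0.05 s, during which the arm holds its last target. There are 200 camera calls.

### The job

Take the stack on the green mat apart from the top down, setting each piece centred and upright on its own walnut place: the black movement holder on the round dome base with the brass ring, then the round tin on the plain round coaster, then the square tin on the square coaster with its sides lined up with the coaster's. Last of all, lift the glass dome by its knob and put it over the movement holder so that it stands flat on the dome base, centred. Set everything down rather than dropping it, and leave the standing loupe where it is.

Things in the scene. Friction and masses are not known exactly. Their poses are not given: they have to be found in the camera images.
- holder: Movement holder: black plastic disc 40 mm in diameter, 22 mm tall, a small watch movement set in its top. Top of the stack. Origin at the centre of its underside, z up. About 50 g; grip across its diameter.
- tin_round: Round bright steel tin, closed, 54 mm in diameter, 22 mm tall. Middle of the stack, under the holder. Origin at the centre of its underside, z up. About 90 g; grip across its diameter.
- tin_square: Square dark steel tin, closed, 62 x 62 mm, 24 mm tall. Bottom of the stack; it stands on a green mat 3 mm thick, 120 x 100 mm, fixed. Origin at the centre of its underside, z up, x and y along its sides. About 110 g; grip across two parallel sides.
- dome: Clear glass dome, open underneath, standing alone on the worktop. 64 mm outer diameter, wall 3 mm, 70 mm tall: the bell is 48 mm tall (44 mm clear inside at the middle, at least 26 mm clear out to 26 mm radius) and above it is a round knob 16 mm in diameter, 22 mm tall. Origin at the centre of the rim's plane (its underside), z up. About 90 g; grip the knob.
- base: Dome base, place of the holder and then of the dome: round walnut disc 96 mm in diameter, 10 mm thick, flat top with a flush thin brass ring 70 mm in diameter. Fixed. Origin at the centre of its underside, its top 10 mm above, z up.
- coaster_round: Plain round walnut coaster, place of the round tin: 76 mm in diameter, 8 mm thick, flat top. Fixed. Origin at the centre of its underside, its top 8 mm above, z up.
- coaster_square: Square walnut coaster, place of the square tin: 84 x 84 mm, 8 mm thick, flat top. Fixed. Origin at the centre of its underside, its top 8 mm above, z up, x and y along its sides.
- loupe: Bystander: steel eye loupe standing on its wide end, 34 mm in diameter at the foot, 30 mm tall, loose. Origin at the centre of its underside. To be left alone. (The mat with the stack, the dome and the three walnut places change places from start to start; a few other low small things, up to 35 mm tall, stand between them.)
Not all that is in view belongs to the job. What is shaped like the tin_square but red is not meant. Leave any purple look-alike of the dome alone.

How it is judged:
By the outcome, as a careful person would: the job done as asked, in the order asked, and still so for the second after the job is handed in, with the robot touching nothing.
It also fails if it takes over 106 s, if anything falls off the work surface, if the arm or the gripper's body presses on something with over 40 N, if the wrist force passes 120 N, or if a joint passes its speed limit or range.

## Working session

There is one attempt and no reset: what is moved stays moved. The work goes in short steps, Python scripts to look and compute and a tool call to move; the robot and the scene stay as the last step left them, time stands still between calls to the robot, and variables do not carry over. Pictures are saved under pics/ and viewed, at most 14 in all, crops included, and the job is handed in when it is done.

Besides the shell and the picture viewer there is one more tool, called after ">>>" in YAML: its name, and indented under it one key for each argument. servo_tool: Moves the arm, as the interface text tells. Its arguments: {"type":"object","properties":{"deltas":{"type":"array"},"newtons":{"type":"number"}},"required":["deltas"]}

```bash
mkdir -p pics
cat > h.py <<'E'
import numpy as np, cv2
from bench import manip, eyes, workorder
def snap(n,f=None):
    im=eyes.capture(n)
    if f: cv2.imwrite('pics/'+f,cv2.cvtColor(im,cv2.COLOR_RGB2BGR))
    return im
def ray(n,u,v,z):
    c=eyes.get_calibration(n); p=np.array(c['position']); R=np.array(c['rotation'])
    d=R@np.linalg.inv(np.array(c['mtx']))@[u,v,1]
    return p+d*(z-p[2])/d[2]
def proj(n,P):
    c=eyes.get_calibration(n); q=np.array(c['mtx'])@(np.array(c['rotation']).T@(np.array(P)-np.array(c['position'])))
    return q[:2]/q[2]
E
python3 - <<'E'
from h import *
snap('top','top0.png');snap('scene','scene0.png')
for n in('top','scene'):
    c=eyes.get_calibration(n);print(n,c)
s=manip.read_state();print(s,manip.tcp_to_grasp)
E
```

```text
top {'mtx': array([[486.866278  ,   0.        , 319.60652917],
       [  0.        , 486.866278  , 232.43715477],
       [  0.        ,   0.        ,   1.        ]]), 'position': array([ 0.42880558, -0.06752438,  1.19520049]), 'rotation': array([-3.06286145, -0.02270099, -1.5945334 ])}
scene {'mtx': array([[595.54297683,   0.        , 314.66972567],
       [  0.        , 595.54297683, 246.5903172 ],
       [  0.        ,   0.        ,   1.        ]]), 'position': array([ 1.14844066, -0.15257381,  0.99803192]), 'rotation': array([-2.53813385e+00,  7.03500642e-04,  1.42658348e+00])}
{'t': 0.1, 'joint_positions': array([-1.29240468e+00,  3.53579764e-01,  1.63403090e+00, -9.75639146e-06,
        1.15521224e+00, -2.43401768e-03]), 'qd': array([ 0.00075936, -0.00269633, -0.00166475,  0.00017467, -0.00015032,
       -0.00068595]), 'joint_efforts': array([-2.03179734e-03, -5.94905019e+01, -3.34932697e+01,  6.97462284e-02,
        1.85234664e-02, -2.32122613e-05]), 'tool_pos': array([ 0.1730751 , -0.60010533,  0.21395058]), 'orientation': array([-3.14036239e+00,  5.92662529e-06,  2.80829611e-01]), 'wrist_force': array([0.62559163, 0.13222022, 0.25112397]), 'moment': array([0.00345615, 0.05126901, 0.01999067]), 'grasp_force': 0.0, 'gripper_width': 0.09217277268898678} -0.0187
```

View pics/top0.png

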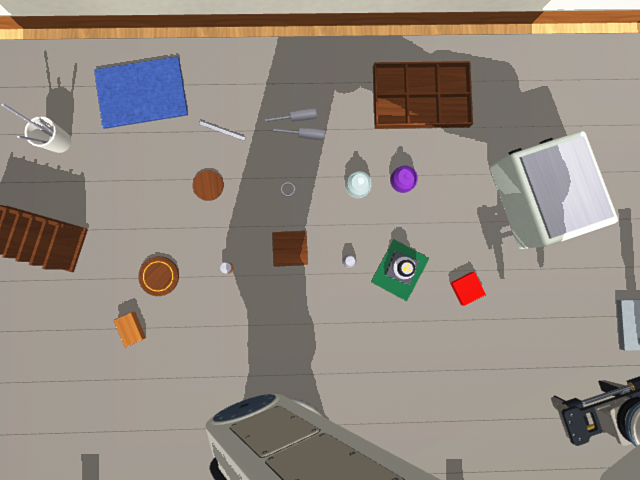

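View pics/scene0.png

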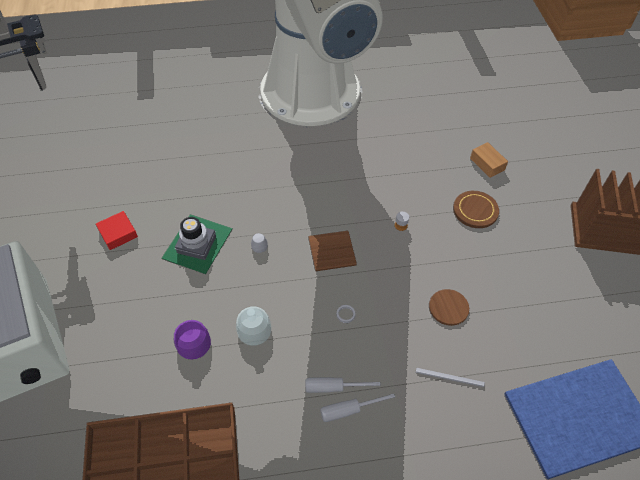

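Candidates: the stack (green mat, top px 403,268) versus the red square (468,288). The clear dome (358,184) versus the purple one (403,178). Brass-ring base (158,275), plain round coaster (208,184), square coaster (290,248). The loupe is at (350,261) or (226,268), and I'll avoid both. I choose the clear dome and the stack on the mat, and will check them in one crop.

```bash
python3 - <<'E'
import re
s=open('h.py').read().replace("R=np.array(c['rotation'])","R=rot(c)").replace("np.array(c['rotation']).T","rot(c).T")
s=s.replace("def ray","from scipy.spatial.transform import Rotation\ndef rot(c): return Rotation.from_euler('xyz',c['rotation']).as_matrix()\ndef ray")
open('h.py','w').write(s)
E
cat > m.py <<'E'
from h import *
def cnts(n,im,box,mask):
    u0,v0,u1,v1=box
    m=np.zeros(im.shape[:2],np.uint8); m[v0:v1,u0:u1]=mask[v0:v1,u0:u1]
    c,_=cv2.findContours(m,cv2.RETR_EXTERNAL,cv2.CHAIN_APPROX_NONE)
    return max(c,key=cv2.contourArea)
def circ(n,c,z):
    P=np.array([ray(n,*p[0],z)[:2] for p in c])
    (x,y),r=cv2.minEnclosingCircle(P.astype(np.float32)*1000)
    # algebraic fit
    A=np.c_[2*P,np.ones(len(P))];s=np.linalg.lstsq(A,(P**2).sum(1),rcond=None)[0]
    return np.round([s[0],s[1],np.sqrt(s[2]+s[0]**2+s[1]**2)],4)
def rect(n,c,z):
    P=np.array([ray(n,*p[0],z)[:2] for p in c],np.float32)*1000
    return cv2.minAreaRect(P)
E
python3 - <<'E'
from m import *
T=cv2.imread('pics/top0.png');S=cv2.imread('pics/scene0.png')
for n,im,bx in(('top',T,dict(base=(130,250,190,305,.010),cr=(185,162,232,208,.008),cs=(265,225,315,275,.008),mat=(365,230,435,305,.003))),
            ('scene',S,dict(base=(448,185,506,232,.010),cr=(422,284,476,330,.008),cs=(305,226,362,275,.008),mat=(155,208,240,278,.003)))):
    hsv=cv2.cvtColor(im,cv2.COLOR_BGR2HSV).astype(int)
    H,Sa,V=[hsv[...,i] for i in range(3)]
    wal=((Sa>110)&((H<25)|(H>170))).astype(np.uint8)*255
    grn=((Sa>110)&(H>50)&(H<90)).astype(np.uint8)*255
    for k,b in bx.items():
        c=cnts(n,im,b[:4],grn if k=='mat' else wal)
        print(n,k,circ(n,c,b[4]) if k in('base','cr') else rect(n,cv2.convexHull(c),b[4]), cv2.contourArea(c))
a=cv2.resize(T[150:310,330:490],(560,560),interpolation=cv2.INTER_CUBIC)
cv2.imwrite('pics/c1.png',a)
a=np.hstack([cv2.resize(S[200:360,155:285],(390,480),interpolation=cv2.INTER_CUBIC),cv2.resize(S[200:360,300:420],(360,480),interpolation=cv2.INTER_CUBIC)])
cv2.imwrite('pics/c2.png',a)
E
```

```text
top base [0.4254 0.2943 0.0464] 1179.0
top cr [0.645  0.1754 0.0363] 683.0
top cs ((485.40545654296875, -22.684768676757812), (82.71224212646484, 82.55070495605469), 1.484208345413208) 1085.5
top mat ((426.3816223144531, -291.2374267578125), (98.98497009277344, 118.58029174804688), 59.9488639831543) 1856.5
scene base [0.4274 0.2946 0.0474] 1243.5
scene cr [0.6459 0.1756 0.0366] 1037.5
scene cs ((486.1866760253906, -22.220439910888672), (85.25387573242188, 81.88248443603516), 1.4178329706192017) 1354.0
scene mat ((426.4184875488281, -290.3118591308594), (98.4874267578125, 117.96082305908203), 59.8942756652832) 967.0
```

View pics/c1.png

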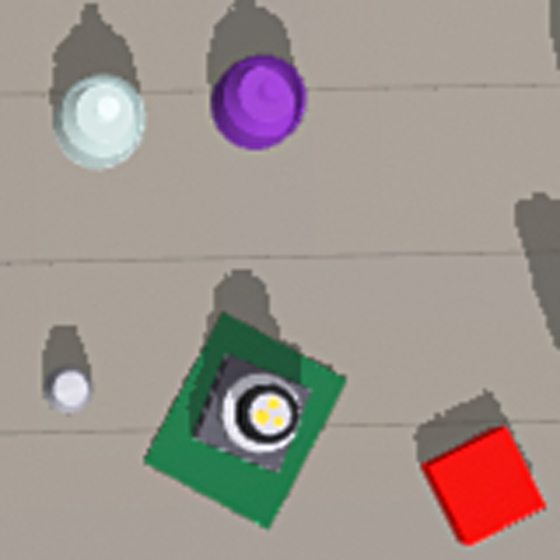

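View pics/c2.png

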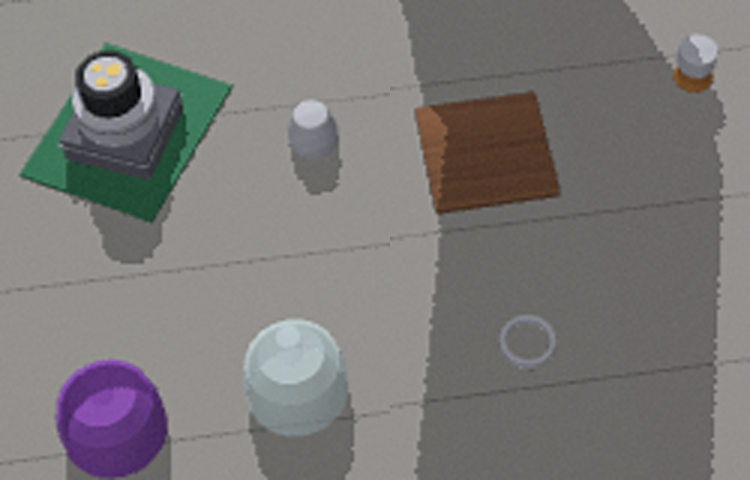

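The crops confirm the choices. Top crop: clear dome with knob at about (360,181), purple look-alike at (404,178), stack with black holder and bright movement at about (406,268), red tin at (468,288). The conical steel piece at (350,261) is the loupe. Next I triangulate the holder and dome.

Run:
```python
from m import *
T=cv2.imread('pics/top0.png');S=cv2.imread('pics/scene0.png')
for n,im,hb,db in(('top',T,(385,250,425,290),(340,165,376,204)),('scene',S,(172,208,212,245),(232,300,276,350))):
    g=im.max(2)
    dark=(g<62).astype(np.uint8)*255
    c=cnts(n,im,hb,dark); print(n,'holder dark',circ(n,cv2.convexHull(c),.071),cv2.boundingRect(c))
    # movement: bright region enclosed within dark hull
    hull=np.zeros_like(dark);cv2.fillConvexPoly(hull,cv2.convexHull(c),255)
    m=((hull>0)&(g>110)).astype(np.uint8)*255
    c=cnts(n,im,hb,m); print('  movement',circ(n,cv2.convexHull(c),.071))
    g=im.astype(int); gl=((g[...,0]-g[...,2])>5).astype(np.uint8)*255
    c=cv2.convexHull(cnts(n,im,db,gl)); print('  dome bbox',cv2.boundingRect(c), [circ(n,c,z) for z in(0,.03)])
for a in [('top',360,181,.07),('scene',251,311,.07),('top',350,261,.03),('scene',259,238,.03),('scene',402,216,.03),('top',226,267,.03),('top',403.5,178,.07),('top',468,288,.024)]: print(a,ray(*a).round(4))
```

```text
top holder dark [ 0.4309 -0.2927  0.019 ] (398, 260, 17, 16)
  movement [ 0.4303 -0.2947  0.014 ]
  dome bbox (346, 171, 26, 27) [array([ 0.6408, -0.1953,  0.0326]), array([ 0.6355, -0.1921,  0.0317])]
scene holder dark [ 0.4375 -0.292   0.0233] (181, 217, 21, 22)
  movement [ 0.4281 -0.2938  0.0138]
  dome bbox (236, 307, 35, 38) [array([ 0.6274, -0.1942,  0.0367]), array([ 0.643 , -0.193 ,  0.0356])]
('top', 360, 181, 0.07) [ 0.6357 -0.1927  0.07  ]
('scene', 251, 311, 0.07) [ 0.6356 -0.1921  0.07  ]
('top', 350, 261, 0.03) [ 0.4499 -0.1673  0.03  ]
('scene', 259, 238, 0.03) [ 0.4515 -0.1642  0.03  ]
('scene', 402, 216, 0.03) [0.4386 0.1304 0.03  ]
('top', 226, 267, 0.03) [0.4426 0.1284 0.03  ]
('top', 403.5, 178, 0.07) [ 0.6409 -0.2953  0.07  ]
('top', 468, 288, 0.024) [ 0.3785 -0.4506  0.024 ]
```

```bash
cat > go.py <<'E'
import sys
from h import *
def go(x,y,z,yaw=None):
    s=manip.read_state();p=s['tool_pos'];o=s['orientation'];R=Rotation.from_euler('xyz',o).as_matrix()
    d=R.T@(np.array([x,y,z])-p)*100
    sp=0 if yaw is None else -((yaw-o[2]+np.pi)%(2*np.pi)-np.pi)
    print('delta cm',d.round(2),'spin',round(sp,3),'| pos',p.round(4),'rpy',o.round(3),'w',round(s['gripper_width'],4),'gf',round(s['grasp_force'],1),'F',s['wrist_force'].round(1),'t',s['t'],'q6',s['joint_positions'][[0,5]].round(2))
if __name__=='__main__': go(*map(float,sys.argv[1:]))
E
python3 go.py .429 -.294 .12
```

```text
delta cm [ 33.07 -22.31   9.42] spin 0 | pos [ 0.1731 -0.6001  0.214 ] rpy [-3.14   0.     0.281] w 0.0922 gf 0.0 F [0.6 0.1 0.3] t 0.1 q6 [-1.29 -0.  ]
```

>>> servo_tool:
  deltas:
    - {"dx": 5, "dy": -3.4, "dz": 1}
    - {"dx": 10, "dy": -6.8, "dz": 2}
    - {"dx": 15, "dy": -10.2, "dz": 4}
    - {"dx": 20, "dy": -13.5, "dz": 6}
    - {"dx": 25, "dy": -17, "dz": 7}

```text
schema error: expected keys dx, dy, dz, spin, hand
```

```bash
python3 go.py .429 -.294 .10
```

```text
delta cm [ 33.07 -22.3   11.42] spin 0 | pos [ 0.1731 -0.6001  0.214 ] rpy [-3.14   0.     0.281] w 0.0922 gf 0.0 F [0.6 0.1 0.3] t 0.1 q6 [-1.29 -0.  ]
```

>>> servo_tool:
  deltas:
    - {"dx": 5, "dy": -3.4, "dz": 1, "spin": 0, "hand": 100}
    - {"dx": 10, "dy": -6.8, "dz": 2, "spin": 0, "hand": 100}
    - {"dx": 15, "dy": -10.2, "dz": 4, "spin": 0, "hand": 100}
    - {"dx": 20, "dy": -13.5, "dz": 6, "spin": 0, "hand": 100}
    - {"dx": 25, "dy": -17, "dz": 7, "spin": 0, "hand": 100}

```text
t: 0.72
tool_pos: [0.3661, -0.3669, 0.1437]
orientation: [-3.141, 0.001, 0.28]
wrist_force: [1.9, -0.0, 0.6]
gripper_width: 0.0918
grasp_force: 0.0
```

```bash
python3 go.py .429 -.294 .10
```

```text
delta cm [ 8.06 -5.26  4.37] spin 0 | pos [ 0.3661 -0.3669  0.1437] rpy [-3.141e+00  1.000e-03  2.800e-01] w 0.0918 gf 0.0 F [ 1.9 -0.   0.6] t 0.725 q6 [-0.79  0.5 ]
```

>>> servo_tool:
  deltas:
    - {"dx": 4, "dy": -2.6, "dz": 2, "spin": 0, "hand": 100}
    - {"dx": 8.06, "dy": -5.3, "dz": 4.4, "spin": 0, "hand": 100}
    - {"dx": 8.06, "dy": -5.3, "dz": 7, "spin": 0, "hand": 100}
    - {"dx": 8.06, "dy": -5.3, "dz": 9.1, "spin": 0, "hand": 100}
    - {"dx": 8.06, "dy": -5.3, "dz": 9.1, "spin": 0, "hand": 100}

```text
t: 1.35
tool_pos: [0.4273, -0.2945, 0.0524]
orientation: [-3.139, 0.002, 0.281]
wrist_force: [-0.7, 0.2, -0.2]
gripper_width: 0.0918
grasp_force: 0.0
```

```bash
python3 go.py .429 -.294 .052; python3 -c "
from h import *
T=snap('top');S=snap('scene')
a=np.hstack([cv2.resize(T[210:310,350:450],(500,500),interpolation=cv2.INTER_CUBIC),cv2.resize(S[190:270,150:250][:,:60],(300,400),interpolation=cv2.INTER_CUBIC).repeat(1,0) if 0 else cv2.resize(S[180:280,140:200],(300,500),interpolation=cv2.INTER_CUBIC)])
cv2.imwrite('pics/g1.png',a[...,::-1])"
```

```text
delta cm [ 0.18 -0.    0.04] spin 0 | pos [ 0.4273 -0.2945  0.0524] rpy [-3.139e+00  2.000e-03  2.810e-01] w 0.0918 gf 0.0 F [-0.7  0.2 -0.2] t 1.35 q6 [-0.61  0.68]
```

View pics/g1.png

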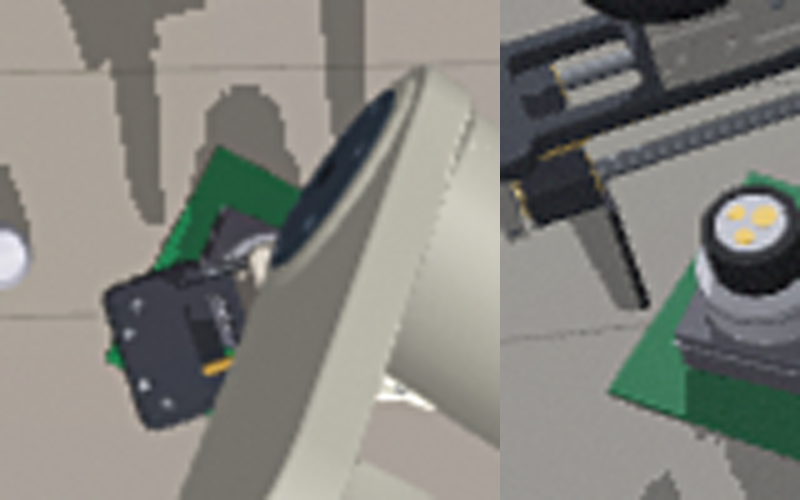

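The scene crop shows the holder upright between the open fingers, with the left finger clear of it at crop (640,290). Close now.

>>> servo_tool:
  deltas:
    - {"dx": 0.1, "dy": 0, "dz": 0, "spin": 0, "hand": 30}
    - {"dx": 0.1, "dy": 0, "dz": 0, "spin": 0, "hand": 30}
    - {"dx": 0.1, "dy": 0, "dz": 0, "spin": 0, "hand": 30}
    - {"dx": 0.1, "dy": 0, "dz": 0, "spin": 0, "hand": 30}
    - {"dx": 0.1, "dy": 0, "dz": 0, "spin": 0, "hand": 30}
  newtons: 12

```text
t: 2.08
tool_pos: [0.4293, -0.2953, 0.0538]
orientation: [-3.142, -0.0, 0.281]
wrist_force: [-0.2, 0.0, 0.4]
gripper_width: 0.044
grasp_force: 0.0
```

>>> servo_tool:
  deltas:
    - {"dx": 0, "dy": 0, "dz": 0, "spin": 0, "hand": 30}
    - {"dx": 0, "dy": 0, "dz": 0, "spin": 0, "hand": 30}
    - {"dx": 0, "dy": 0, "dz": 0, "spin": 0, "hand": 30}

```text
t: 2.45
tool_pos: [0.4293, -0.2953, 0.0538]
orientation: [-3.142, 0.0, 0.281]
wrist_force: [-0.3, -0.1, 1.0]
gripper_width: 0.0398
grasp_force: 12.0
```

```bash
python3 go.py .429 -.294 .12;python3 go.py .4262 .2945 .10
```

```text
delta cm [ 0.01 -0.13 -6.62] spin 0 | pos [ 0.4293 -0.2953  0.0538] rpy [-3.142  0.     0.281] w 0.0398 gf 12.0 F [-0.3 -0.1  1. ] t 2.45 q6 [-0.61  0.68]
delta cm [ 16.05 -56.75  -4.62] spin 0 | pos [ 0.4293 -0.2953  0.0538] rpy [-3.142  0.     0.281] w 0.0398 gf 12.0 F [-0.3 -0.1  1. ] t 2.45 q6 [-0.61  0.68]
```

>>> servo_tool:
  deltas:
    - {"dx": 0, "dy": 0, "dz": -1.5, "spin": 0, "hand": 30}
    - {"dx": 0, "dy": 0, "dz": -4, "spin": 0, "hand": 30}
    - {"dx": 0, "dy": -1, "dz": -6, "spin": 0, "hand": 30}
    - {"dx": 1, "dy": -3.5, "dz": -6.5, "spin": 0, "hand": 30}
    - {"dx": 2.5, "dy": -8.5, "dz": -6.5, "spin": 0, "hand": 30}

```text
t: 3.08
tool_pos: [0.4309, -0.2072, 0.1205]
orientation: [3.139, -0.002, 0.279]
wrist_force: [-0.3, -0.1, 0.1]
gripper_width: 0.0398
grasp_force: 12.0
```

>>> servo_tool:
  deltas:
    - {"dx": 1.5, "dy": -5.5, "dz": 0, "spin": 0, "hand": 30}
    - {"dx": 3.1, "dy": -11, "dz": 0, "spin": 0, "hand": 30}
    - {"dx": 4.6, "dy": -16.5, "dz": 0, "spin": 0, "hand": 30}
    - {"dx": 6.2, "dy": -22, "dz": 0, "spin": 0, "hand": 30}
    - {"dx": 7.7, "dy": -27.5, "dz": 0, "spin": 0, "hand": 30}

```text
t: 3.7
tool_pos: [0.4278, 0.0808, 0.1199]
orientation: [3.141, -0.002, 0.281]
wrist_force: [0.9, -0.3, 0.4]
gripper_width: 0.0394
grasp_force: 12.0
```

```bash
python3 go.py .4262 .2945 .0148
```

```text
delta cm [  5.75 -20.58  10.52] spin 0 | pos [0.4278 0.0808 0.1199] rpy [ 3.141e+00 -2.000e-03  2.810e-01] w 0.0394 gf 12.0 F [ 0.9 -0.3  0.4] t 3.7 q6 [0.18 1.47]
```

>>> servo_tool:
  deltas:
    - {"dx": 1.6, "dy": -5.6, "dz": 0, "spin": 0, "hand": 30}
    - {"dx": 3.1, "dy": -11, "dz": 1, "spin": 0, "hand": 30}
    - {"dx": 4.5, "dy": -16, "dz": 3, "spin": 0, "hand": 30}
    - {"dx": 5.4, "dy": -19.5, "dz": 5, "spin": 0, "hand": 30}
    - {"dx": 5.75, "dy": -20.6, "dz": 7, "spin": 0, "hand": 30}

```text
t: 4.32
tool_pos: [0.426, 0.2953, 0.0491]
orientation: [-3.141, -0.002, 0.283]
wrist_force: [0.0, 0.2, -0.1]
gripper_width: 0.0396
grasp_force: 12.0
```

>>> servo_tool:
  deltas:
    - {"dx": 0, "dy": 0, "dz": 0.5, "spin": 0, "hand": 30}
    - {"dx": 0, "dy": 0, "dz": 1, "spin": 0, "hand": 30}
    - {"dx": 0, "dy": 0, "dz": 1, "spin": 0, "hand": 30}

```text
t: 4.7
tool_pos: [0.4259, 0.2921, 0.0392]
orientation: [-3.142, -0.0, 0.28]
wrist_force: [-0.7, 0.0, -0.9]
gripper_width: 0.0395
grasp_force: 12.0
```

```bash
python3 go.py .4262 .2945 .0148; python3 -c "
from h import *
T=snap('top','t2.png');S=snap('scene','s2.png')
a=np.hstack([cv2.resize(T[230:320,110:210],(400,360),interpolation=cv2.INTER_CUBIC),cv2.resize(S[170:250,440:520],(360,360),interpolation=cv2.INTER_CUBIC)])
cv2.imwrite('pics/g2.png',a[...,::-1])"
```

```text
delta cm [ 0.09 -0.22  2.44] spin 0 | pos [0.4259 0.2921 0.0392] rpy [-3.142 -0.     0.28 ] w 0.0395 gf 12.0 F [-0.7  0.  -0.9] t 4.7 q6 [0.6  1.89]
```

View pics/g2.png

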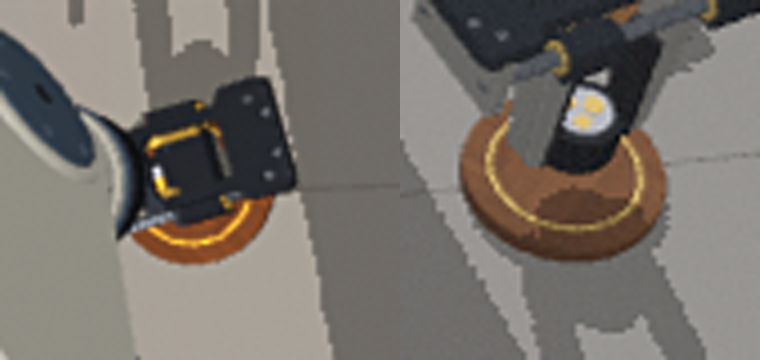

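The holder is upright in the fingers just above the ringed base; the movement is at crop (588,110). I correct about 2 mm and lower.

>>> servo_tool:
  deltas:
    - {"dx": 0.1, "dy": -0.2, "dz": 0.8, "spin": 0, "hand": 30}
    - {"dx": 0.1, "dy": -0.2, "dz": 1.6, "spin": 0, "hand": 30}
    - {"dx": 0.1, "dy": -0.2, "dz": 2.0, "spin": 0, "hand": 30}
    - {"dx": 0.1, "dy": -0.2, "dz": 2.3, "spin": 0, "hand": 30}
    - {"dx": 0.1, "dy": -0.2, "dz": 2.3, "spin": 0, "hand": 30}

```text
t: 5.42
tool_pos: [0.4259, 0.2949, 0.0155]
orientation: [3.141, 0.001, 0.281]
wrist_force: [1.2, -0.6, -1.5]
gripper_width: 0.0396
grasp_force: 12.0
```

>>> servo_tool:
  deltas:
    - {"dx": 0, "dy": 0, "dz": 0, "spin": 0, "hand": 30}
    - {"dx": 0, "dy": 0, "dz": 0, "spin": 0, "hand": 30}

```text
t: 5.68
tool_pos: [0.4262, 0.295, 0.016]
orientation: [-3.141, -0.0, 0.281]
wrist_force: [0.4, 0.6, 0.5]
gripper_width: 0.0396
grasp_force: 12.0
```

```bash
python3 go.py .4262 .2945 .0148
```

```text
delta cm [-0.02  0.05  0.12] spin 0 | pos [0.4262 0.295  0.016 ] rpy [-3.141 -0.     0.281] w 0.0396 gf 12.0 F [0.4 0.6 0.5] t 5.675 q6 [0.6  1.89]
```

>>> servo_tool:
  deltas:
    - {"dx": 0, "dy": 0, "dz": 0.06, "spin": 0, "hand": 30}
    - {"dx": 0, "dy": 0, "dz": 0.12, "spin": 0, "hand": 30}
    - {"dx": 0, "dy": 0, "dz": 0.12, "spin": 0, "hand": 30}
    - {"dx": 0, "dy": 0, "dz": 0.12, "spin": 0, "hand": 30}

```text
t: 6.18
tool_pos: [0.4262, 0.295, 0.0148]
orientation: [-3.142, -0.0, 0.281]
wrist_force: [-0.7, -0.2, 4.8]
gripper_width: 0.0398
grasp_force: 12.0
```

>>> servo_tool:
  deltas:
    - {"dx": 0, "dy": 0, "dz": 0, "spin": 0, "hand": 75}
    - {"dx": 0, "dy": 0, "dz": 0, "spin": 0, "hand": 75}
    - {"dx": 0, "dy": 0, "dz": 0, "spin": 0, "hand": 75}
    - {"dx": 0, "dy": 0, "dz": 0, "spin": 0, "hand": 75}
    - {"dx": 0, "dy": 0, "dz": -2, "spin": 0, "hand": 75}

```text
t: 6.8
tool_pos: [0.4251, 0.2943, 0.0337]
orientation: [3.141, 0.003, 0.281]
wrist_force: [-0.5, -0.8, 0.2]
gripper_width: 0.069
grasp_force: 0.0
```

>>> servo_tool:
  deltas:
    - {"dx": 0, "dy": 0, "dz": -4, "spin": 0, "hand": 100}
    - {"dx": 0, "dy": 0, "dz": -8, "spin": 0, "hand": 100}
    - {"dx": -1.4, "dy": 5, "dz": -8, "spin": 0, "hand": 100}
    - {"dx": -3, "dy": 10.5, "dz": -8, "spin": 0, "hand": 100}
    - {"dx": -4.6, "dy": 16, "dz": -8, "spin": 0, "hand": 100}

```text
t: 7.42
tool_pos: [0.4261, 0.1271, 0.1148]
orientation: [3.141, -0.001, 0.282]
wrist_force: [0.8, 0.5, 0.8]
gripper_width: 0.0919
grasp_force: 0.0
```

```bash
python3 go.py .43 -.29 .12
python3 - <<'E'
from m import *
T=snap('top','t3.png')[...,::-1];S=snap('scene','s3.png')[...,::-1]
for n,im,tb,bb in(('top',T,(380,240,430,295),(130,250,190,305)),('scene',S,(165,215,225,270),(448,180,506,232))):
    g=im.max(2);sat=g.astype(int)-im.min(2)
    c=cnts(n,im,tb,((g>150)&(sat<25)).astype(np.uint8)*255);c=cv2.convexHull(c);print(n,'tin',circ(n,c,.049),cv2.boundingRect(c))
    c=cnts(n,im,bb,((sat<40)&(g<70)).astype(np.uint8)*255);c=cv2.convexHull(c);print(n,'holder',circ(n,c,.032),cv2.boundingRect(c))
a=np.hstack([cv2.resize(im[y:y+90,x:x+90],(380,380),interpolation=cv2.INTER_CUBIC) for im,x,y in((T,360,225),(S,150,200))])
b=np.hstack([cv2.resize(im[y:y+70,x:x+120],(380,222),interpolation=cv2.INTER_CUBIC) for im,x,y in((T,100,240),(S,420,170))])
cv2.imwrite('pics/g3.png',np.vstack([a,b])[:600])
E
```

```text
delta cm [-11.23  40.17  -0.52] spin 0 | pos [0.4261 0.1271 0.1148] rpy [ 3.141e+00 -1.000e-03  2.820e-01] w 0.0919 gf 0.0 F [0.8 0.5 0.8] t 7.425 q6 [0.29 1.58]
top tin [ 0.4326 -0.3289  0.0677] (408, 240, 22, 55)Traceback (most recent call last):
  File "<stdin>", line 6, in <module>
  File "m.py", line 6, in cnts
    return max(c,key=cv2.contourArea)
ValueError: max() iterable argument is empty
```

Run:
```python
from m import *
T=cv2.imread('pics/t3.png');S=snap('scene','s3.png')[...,::-1]
for n,im,p in(('top',T,(405,269)),('scene',S,(196,236))):
    print(n,[im[p[1],p[0]+d].tolist() for d in range(-14,15,2)])
a=np.hstack([cv2.resize(im[y:y+90,x:x+90],(380,380),interpolation=cv2.INTER_CUBIC) for im,x,y in((T,360,225),(S,150,200))])
b=np.hstack([cv2.resize(im[y:y+70,x:x+120],(380,220),interpolation=cv2.INTER_CUBIC) for im,x,y in((T,100,240),(S,420,170))])
cv2.imwrite('pics/g3.png',np.vstack([a,b]))
```

```text
top [[109, 97, 97], [144, 135, 136], [235, 226, 227], [230, 220, 222], [229, 219, 220], [229, 219, 220], [229, 218, 218], [227, 217, 219], [227, 216, 216], [226, 215, 215], [226, 214, 216], [227, 214, 216], [199, 195, 183], [70, 122, 28], [76, 124, 34]]
scene [[198, 189, 189], [196, 188, 186], [197, 188, 185], [198, 190, 188], [200, 193, 190], [199, 191, 189], [201, 192, 191], [199, 190, 188], [201, 191, 190], [202, 193, 191], [205, 197, 194], [139, 131, 129], [92, 86, 86], [117, 108, 106], [124, 114, 114]]
```

View pics/g3.png

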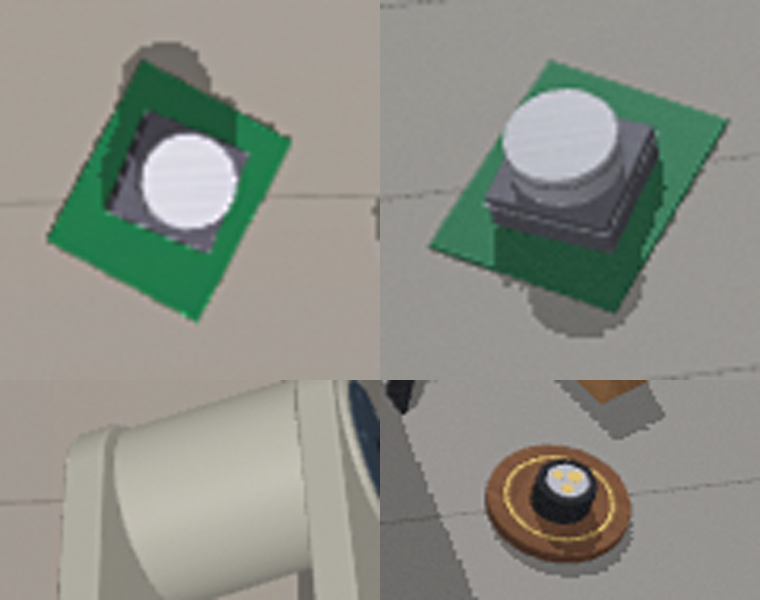

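The holder stands upright in the brass ring (scene crop 565,490). The round tin's top is now exposed at about (405,268) in the top view.

Run:
```python
from m import *
T=cv2.imread('pics/t3.png');S=cv2.imread('pics/s3.png')
for n,im,tb in(('top',T,(385,250,425,290)),('scene',S,(168,212,212,248))):
    i=im.astype(int)
    c=cnts(n,im,tb,((i[...,0]-i[...,2]>3)&(i.max(2)>165)).astype(np.uint8)*255);c=cv2.convexHull(c);print(n,'tin',circ(n,c,.049),cv2.boundingRect(c))
n='scene';g=S.max(2).astype(int)
m=((g>110)&(S.astype(int).min(2)>90)).astype(np.uint8)*255
c=cv2.convexHull(cnts(n,S,(588-4-120,188,492,206),m)) if 0 else None
# holder: movement centroid in base region
m=((S[...,1]>105)).astype(np.uint8)*255
c=cv2.convexHull(cnts(n,S,(470,196,490,211),m));print('movement',circ(n,c,.032),cv2.boundingRect(c))
m=((S.max(2)<70)).astype(np.uint8)*255
c=cv2.convexHull(cnts(n,S,(465,193,492,218),m));print('dark',circ(n,c,.021),cv2.boundingRect(c))
# brass ring
h=cv2.cvtColor(S,cv2.COLOR_BGR2HSV);m=((h[...,0]>15)&(h[...,0]<28)&(h[...,1]>100)&(h[...,2]>140)).astype(np.uint8)*255
ys,xs=np.nonzero(m[180:232,448:506]);P=np.c_[xs+448,ys+180]
print('ring',circ(n,cv2.convexHull(P.astype(np.int32)),.010))
```

```text
top tin [ 0.431  -0.2933  0.0262] (394, 257, 22, 22)
scene tin [ 0.4303 -0.2929  0.0258] (179, 221, 27, 22)
movement [0.4259 0.2962 0.0135] (472, 197, 14, 10)
dark [0.4265 0.2964 0.025 ] (468, 195, 20, 21)
ring [0.4231 0.2968 0.0365]
```

```bash
python3 go.py .4305 -.294 .08
```

```text
delta cm [-11.06  40.57   3.47] spin 0 | pos [0.426  0.1264 0.1147] rpy [3.142 0.    0.277] w 0.0923 gf 0.0 F [-0.2  0.6 -0.2] t 7.575 q6 [0.29 1.58]
```

>>> servo_tool:
  deltas:
    - {"dx": -1.6, "dy": 5.7, "dz": 0, "spin": 0, "hand": 100}
    - {"dx": -3.2, "dy": 11.5, "dz": 0, "spin": 0, "hand": 100}
    - {"dx": -4.8, "dy": 17.2, "dz": 0, "spin": 0, "hand": 100}
    - {"dx": -6.4, "dy": 23, "dz": 0, "spin": 0, "hand": 100}
    - {"dx": -8, "dy": 28.7, "dz": 0, "spin": 0, "hand": 100}

```text
t: 8.2
tool_pos: [0.4299, -0.1706, 0.1148]
orientation: [3.141, -0.001, 0.282]
wrist_force: [1.8, 1.0, 0.0]
gripper_width: 0.0917
grasp_force: 0.0
```

```bash
python3 go.py .4305 -.294 .031
```

```text
delta cm [-3.38 11.87  8.38] spin 0 | pos [ 0.4299 -0.1706  0.1148] rpy [ 3.141e+00 -1.000e-03  2.820e-01] w 0.0917 gf 0.0 F [1.8 1.  0. ] t 8.2 q6 [-0.38  0.91]
```

>>> servo_tool:
  deltas:
    - {"dx": -1.7, "dy": 6, "dz": 0, "spin": 0, "hand": 100}
    - {"dx": -3, "dy": 10.5, "dz": 0.5, "spin": 0, "hand": 100}
    - {"dx": -3.4, "dy": 11.9, "dz": 2, "spin": 0, "hand": 100}
    - {"dx": -3.4, "dy": 11.9, "dz": 4, "spin": 0, "hand": 100}
    - {"dx": -3.4, "dy": 11.9, "dz": 4, "spin": 0, "hand": 100}

```text
t: 8.82
tool_pos: [0.4285, -0.2913, 0.0728]
orientation: [-3.138, 0.002, 0.282]
wrist_force: [0.5, 0.9, -0.6]
gripper_width: 0.0921
grasp_force: 0.0
```

```bash
python3 go.py .4305 -.294 .031
```

```text
delta cm [0.12 0.33 4.18] spin 0 | pos [ 0.4285 -0.2913  0.0728] rpy [-3.138e+00  2.000e-03  2.820e-01] w 0.0921 gf 0.0 F [ 0.5  0.9 -0.6] t 8.825 q6 [-0.6   0.69]
```

>>> servo_tool:
  deltas:
    - {"dx": 0.1, "dy": 0.15, "dz": 1.5, "spin": 0, "hand": 100}
    - {"dx": 0.1, "dy": 0.15, "dz": 3, "spin": 0, "hand": 100}
    - {"dx": 0.1, "dy": 0.15, "dz": 3.8, "spin": 0, "hand": 100}
    - {"dx": 0.1, "dy": 0.15, "dz": 3.8, "spin": 0, "hand": 100}
    - {"dx": 0.1, "dy": 0.15, "dz": 3.8, "spin": 0, "hand": 100}

```text
t: 9.45
tool_pos: [0.4308, -0.2945, 0.0368]
orientation: [3.141, -0.0, 0.281]
wrist_force: [-0.4, -0.3, -0.0]
gripper_width: 0.0917
grasp_force: 0.0
```

```bash
python3 go.py .4305 -.294 .031
```

```text
delta cm [-0.01 -0.06  0.58] spin 0 | pos [ 0.4308 -0.2945  0.0368] rpy [ 3.141 -0.     0.281] w 0.0917 gf 0.0 F [-0.4 -0.3 -0. ] t 9.45 q6 [-0.6   0.69]
```

>>> servo_tool:
  deltas:
    - {"dx": 0, "dy": -0.05, "dz": 0.5, "spin": 0, "hand": 100}
    - {"dx": 0, "dy": -0.05, "dz": 0.55, "spin": 0, "hand": 45}
    - {"dx": 0, "dy": -0.05, "dz": 0.55, "spin": 0, "hand": 45}
    - {"dx": 0, "dy": -0.05, "dz": 0.55, "spin": 0, "hand": 45}
    - {"dx": 0, "dy": -0.05, "dz": 0.55, "spin": 0, "hand": 45}
  newtons: 15

```text
t: 10.07
tool_pos: [0.4305, -0.2939, 0.0311]
orientation: [3.142, -0.0, 0.281]
wrist_force: [-0.6, 1.6, 0.5]
gripper_width: 0.0541
grasp_force: 0.3
```

>>> servo_tool:
  deltas:
    - {"dx": 0, "dy": 0, "dz": 0, "spin": 0, "hand": 45}
    - {"dx": 0, "dy": 0, "dz": 0, "spin": 0, "hand": 45}
    - {"dx": 0, "dy": 0, "dz": 0, "spin": 0, "hand": 45}

```text
t: 10.45
tool_pos: [0.4305, -0.2939, 0.0312]
orientation: [3.141, -0.0, 0.281]
wrist_force: [0.3, 0.6, 1.5]
gripper_width: 0.0536
grasp_force: 15.0
```

```bash
python3 go.py .6455 .1755 .11
```

```text
delta cm [ 33.66 -39.15  -7.88] spin 0 | pos [ 0.4305 -0.2939  0.0312] rpy [ 3.141 -0.     0.281] w 0.0536 gf 15.0 F [0.3 0.6 1.5] t 10.45 q6 [-0.6   0.69]
```

>>> servo_tool:
  deltas:
    - {"dx": 0, "dy": 0, "dz": -1.5, "spin": 0, "hand": 45}
    - {"dx": 0, "dy": 0, "dz": -4, "spin": 0, "hand": 45}
    - {"dx": 0.8, "dy": -1, "dz": -6.5, "spin": 0, "hand": 45}
    - {"dx": 2.5, "dy": -3, "dz": -7.8, "spin": 0, "hand": 45}
    - {"dx": 5.5, "dy": -6.5, "dz": -7.8, "spin": 0, "hand": 45}

```text
t: 11.08
tool_pos: [0.4664, -0.2166, 0.1113]
orientation: [3.139, -0.002, 0.279]
wrist_force: [0.3, -0.0, -0.9]
gripper_width: 0.0536
grasp_force: 15.0
```

>>> servo_tool:
  deltas:
    - {"dx": 3.5, "dy": -4, "dz": 0, "spin": 0, "hand": 45}
    - {"dx": 7, "dy": -8.2, "dz": 0, "spin": 0, "hand": 45}
    - {"dx": 10.5, "dy": -12.3, "dz": 0, "spin": 0, "hand": 45}
    - {"dx": 14, "dy": -16.4, "dz": 0, "spin": 0, "hand": 45}
    - {"dx": 17.5, "dy": -20.5, "dz": 0, "spin": 0, "hand": 45}

```text
t: 11.7
tool_pos: [0.5773, 0.0311, 0.1101]
orientation: [3.141, -0.001, 0.281]
wrist_force: [0.2, -0.6, -1.0]
gripper_width: 0.0538
grasp_force: 15.0
```

```bash
python3 go.py .6455 .1755 .06
```

```text
delta cm [ 10.56 -11.99   5.02] spin 0 | pos [0.5773 0.0311 0.1101] rpy [ 3.141e+00 -1.000e-03  2.810e-01] w 0.0538 gf 15.0 F [ 0.2 -0.6 -1. ] t 11.7 q6 [0.05 1.34]
```

>>> servo_tool:
  deltas:
    - {"dx": 3.5, "dy": -4, "dz": 0, "spin": 0, "hand": 45}
    - {"dx": 7, "dy": -8, "dz": 1, "spin": 0, "hand": 45}
    - {"dx": 9.6, "dy": -11, "dz": 3, "spin": 0, "hand": 45}
    - {"dx": 10.5, "dy": -12, "dz": 5, "spin": 0, "hand": 45}
    - {"dx": 10.5, "dy": -12, "dz": 6, "spin": 0, "hand": 45}

```text
t: 12.32
tool_pos: [0.6433, 0.1736, 0.0479]
orientation: [3.141, 0.002, 0.282]
wrist_force: [-0.6, -1.1, -0.2]
gripper_width: 0.0537
grasp_force: 15.0
```

>>> servo_tool:
  deltas:
    - {"dx": 0, "dy": 0, "dz": 1, "spin": 0, "hand": 45}
    - {"dx": 0, "dy": 0, "dz": 1, "spin": 0, "hand": 45}
    - {"dx": 0, "dy": 0, "dz": 1, "spin": 0, "hand": 45}

```text
t: 12.7
tool_pos: [0.6445, 0.1729, 0.0397]
orientation: [3.142, -0.001, 0.28]
wrist_force: [-0.3, 1.0, -1.5]
gripper_width: 0.0535
grasp_force: 15.0
```

```bash
python3 go.py .6455 .1755 .0125
```

```text
delta cm [ 0.17 -0.22  2.72] spin 0 | pos [0.6445 0.1729 0.0397] rpy [ 3.142e+00 -1.000e-03  2.800e-01] w 0.0535 gf 15.0 F [-0.3  1.  -1.5] t 12.7 q6 [0.26 1.55]
```

>>> servo_tool:
  deltas:
    - {"dx": 0.15, "dy": -0.15, "dz": 1, "spin": 0, "hand": 45}
    - {"dx": 0.15, "dy": -0.15, "dz": 2, "spin": 0, "hand": 45}
    - {"dx": 0.15, "dy": -0.15, "dz": 2.5, "spin": 0, "hand": 45}
    - {"dx": 0.15, "dy": -0.15, "dz": 2.6, "spin": 0, "hand": 45}
    - {"dx": 0.15, "dy": -0.15, "dz": 2.6, "spin": 0, "hand": 45}

```text
t: 13.32
tool_pos: [0.6453, 0.1756, 0.0131]
orientation: [3.142, 0.0, 0.281]
wrist_force: [0.5, 0.1, -1.4]
gripper_width: 0.0536
grasp_force: 15.0
```

>>> servo_tool:
  deltas:
    - {"dx": 0, "dy": 0, "dz": 0.05, "spin": 0, "hand": 45}
    - {"dx": 0, "dy": 0, "dz": 0.1, "spin": 0, "hand": 45}
    - {"dx": 0, "dy": 0, "dz": 0.1, "spin": 0, "hand": 45}

```text
t: 13.7
tool_pos: [0.6454, 0.1756, 0.0122]
orientation: [-3.142, -0.0, 0.281]
wrist_force: [-0.1, -0.0, -0.4]
gripper_width: 0.0537
grasp_force: 15.0
```

```bash
python3 go.py .6455 .1747 .0122
```

```text
delta cm [-0.01  0.09  0.  ] spin 0 | pos [0.6454 0.1756 0.0122] rpy [-3.142 -0.     0.281] w 0.0537 gf 15.0 F [-0.1 -0.  -0.4] t 13.7 q6 [0.26 1.55]
```

>>> servo_tool:
  deltas:
    - {"dx": 0, "dy": 0.07, "dz": 0, "spin": 0, "hand": 45}
    - {"dx": 0, "dy": 0.07, "dz": 0.05, "spin": 0, "hand": 45}
    - {"dx": 0, "dy": 0.07, "dz": 0.05, "spin": 0, "hand": 45}

```text
t: 14.08
tool_pos: [0.6456, 0.1749, 0.0122]
orientation: [-3.142, -0.0, 0.281]
wrist_force: [-1.7, -0.2, 5.5]
gripper_width: 0.0537
grasp_force: 15.0
```

Contact. Release, rise, and head back towards the stack.

>>> servo_tool:
  deltas:
    - {"dx": 0, "dy": 0, "dz": 0, "spin": 0, "hand": 85}
    - {"dx": 0, "dy": 0, "dz": 0, "spin": 0, "hand": 85}
    - {"dx": 0, "dy": 0, "dz": 0, "spin": 0, "hand": 85}
    - {"dx": 0, "dy": 0, "dz": 0, "spin": 0, "hand": 85}
    - {"dx": 0, "dy": 0, "dz": -2, "spin": 0, "hand": 85}

```text
t: 14.7
tool_pos: [0.6442, 0.1745, 0.0308]
orientation: [-3.142, 0.003, 0.281]
wrist_force: [0.6, -0.2, -0.1]
gripper_width: 0.0781
grasp_force: 0.0
```

>>> servo_tool:
  deltas:
    - {"dx": 0, "dy": 0, "dz": -5, "spin": 0, "hand": 100}
    - {"dx": 0, "dy": 0, "dz": -9, "spin": 0, "hand": 100}
    - {"dx": -3.5, "dy": 4, "dz": -9, "spin": 0, "hand": 100}
    - {"dx": -7, "dy": 8, "dz": -9, "spin": 0, "hand": 100}
    - {"dx": -10.5, "dy": 12, "dz": -9, "spin": 0, "hand": 100}

```text
t: 15.32
tool_pos: [0.5775, 0.0293, 0.1232]
orientation: [3.141, -0.002, 0.281]
wrist_force: [1.2, -0.4, -0.4]
gripper_width: 0.0918
grasp_force: 0.0
```

```bash
python3 go.py .43 -.29 .12
python3 - <<'E'
from m import *
T=snap('top','t4.png')[...,::-1];S=snap('scene','s4.png')[...,::-1]
T=T.copy();S=S.copy()
a=np.hstack([cv2.resize(im[y:y+90,x:x+90],(380,380),interpolation=cv2.INTER_CUBIC) for im,x,y in((T,360,225),(S,150,200))])
b=np.hstack([cv2.resize(im[y:y+70,x:x+120],(380,220),interpolation=cv2.INTER_CUBIC) for im,x,y in((T,145,150),(S,390,270))])
cv2.imwrite('pics/g4.png',np.vstack([a,b]))
for n,im,b in(('top',T,(365,230,435,305)),('scene',S,(165,215,225,270))):
    i=im.astype(int);sat=i.max(2)-i.min(2);g=i.max(2)
    m=((sat<28)&(g>70)&(g<135)&(i[...,0]>=i[...,2]+0)).astype(np.uint8)*255
    m=cv2.morphologyEx(m,cv2.MORPH_OPEN,np.ones((3,3)))
    c=cv2.convexHull(cnts(n,im,b,m));print(n,rect(n,c,.027),cv2.boundingRect(c),cv2.minAreaRect(c))
E
```

```text
delta cm [-23.04  26.58   0.29] spin 0 | pos [0.5775 0.0293 0.1232] rpy [ 3.141e+00 -2.000e-03  2.810e-01] w 0.0918 gf 0.0 F [ 1.2 -0.4 -0.4] t 15.325 q6 [0.05 1.34]
top ((430.7443542480469, -291.4239501953125), (62.325584411621094, 62.30641174316406), 65.92972564697266) (387, 252, 31, 33) ((401.7514953613281, 267.8964538574219), (26.07692527770996, 25.84615707397461), 22.619861602783203)
scene ((430.7301940917969, -292.1599426269531), (61.33875274658203, 61.89225769042969), 66.20478820800781) (175, 224, 39, 30) ((194.0882568359375, 238.14707946777344), (33.71245193481445, 26.436382293701172), 14.03624439239502)
```

View pics/g4.png

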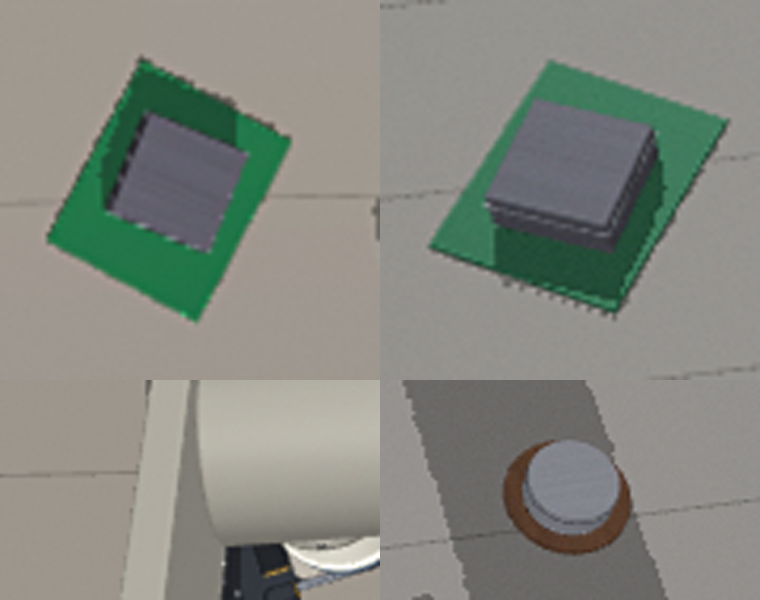

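The round tin is flat on its coaster (scene crop 570,485). The square tin's two views agree: centre (0.4307,-0.2918), sides at 66°/-24°, 62 mm.

>>> servo_tool:
  deltas:
    - {"dx": -3.5, "dy": 4, "dz": 0, "spin": 0.14, "hand": 100}
    - {"dx": -7, "dy": 8.1, "dz": 0, "spin": 0.28, "hand": 100}
    - {"dx": -10.5, "dy": 12.2, "dz": 0, "spin": 0.42, "hand": 100}
    - {"dx": -14, "dy": 16.2, "dz": 0, "spin": 0.56, "hand": 100}
    - {"dx": -17.5, "dy": 20.2, "dz": 0, "spin": 0.7, "hand": 100}

```text
t: 16.05
tool_pos: [0.466, -0.2135, 0.123]
orientation: [-3.141, -0.002, -0.423]
wrist_force: [1.2, 0.3, 1.2]
gripper_width: 0.0919
grasp_force: 0.0
```

```bash
python3 go.py .4307 -.2928 .05 -.419
```

```text
delta cm [0.03 8.68 7.3 ] spin -0.004 | pos [ 0.466  -0.2135  0.123 ] rpy [-3.141e+00 -2.000e-03 -4.230e-01] w 0.0919 gf 0.0 F [1.2 0.3 1.2] t 16.05 q6 [-0.43  1.56]
```

>>> servo_tool:
  deltas:
    - {"dx": 0, "dy": 4.5, "dz": 0, "spin": 0, "hand": 100}
    - {"dx": 0, "dy": 8, "dz": 1, "spin": 0, "hand": 100}
    - {"dx": 0, "dy": 8.7, "dz": 4, "spin": 0, "hand": 100}
    - {"dx": 0, "dy": 8.7, "dz": 7.3, "spin": 0, "hand": 100}
    - {"dx": 0, "dy": 8.7, "dz": 7.3, "spin": 0, "hand": 100}

```text
t: 16.68
tool_pos: [0.4296, -0.2908, 0.0478]
orientation: [-3.141, 0.003, -0.419]
wrist_force: [-0.1, 0.2, 0.8]
gripper_width: 0.0924
grasp_force: 0.0
```

>>> servo_tool:
  deltas:
    - {"dx": 0, "dy": 0, "dz": 1, "spin": 0, "hand": 100}
    - {"dx": 0, "dy": 0, "dz": 1, "spin": 0, "hand": 100}
    - {"dx": 0, "dy": 0, "dz": 1, "spin": 0, "hand": 100}

```text
t: 17.05
tool_pos: [0.4308, -0.2917, 0.0393]
orientation: [3.141, -0.001, -0.419]
wrist_force: [-0.8, 0.6, -0.1]
gripper_width: 0.0917
grasp_force: 0.0
```

```bash
python3 go.py .4307 -.2928 .008 -.419
```

```text
delta cm [0.03 0.1  3.13] spin 0.0 | pos [ 0.4308 -0.2917  0.0393] rpy [ 3.141e+00 -1.000e-03 -4.190e-01] w 0.0917 gf 0.0 F [-0.8  0.6 -0.1] t 17.05 q6 [-0.6   1.39]
```

>>> servo_tool:
  deltas:
    - {"dx": 0, "dy": 0.05, "dz": 1.2, "spin": 0, "hand": 100}
    - {"dx": 0, "dy": 0.05, "dz": 2.4, "spin": 0, "hand": 100}
    - {"dx": 0, "dy": 0.05, "dz": 3.1, "spin": 0, "hand": 100}
    - {"dx": 0, "dy": 0.05, "dz": 3.1, "spin": 0, "hand": 55}
    - {"dx": 0, "dy": 0.05, "dz": 3.1, "spin": 0, "hand": 55}
  newtons: 15

```text
t: 17.68
tool_pos: [0.4301, -0.2921, 0.0076]
orientation: [-3.142, 0.0, -0.419]
wrist_force: [-0.4, -0.4, 0.1]
gripper_width: 0.0739
grasp_force: 0.0
```

>>> servo_tool:
  deltas:
    - {"dx": 0, "dy": 0, "dz": 0, "spin": 0, "hand": 55}
    - {"dx": 0, "dy": 0, "dz": 0, "spin": 0, "hand": 55}
    - {"dx": 0, "dy": 0, "dz": 0, "spin": 0, "hand": 55}
    - {"dx": 0, "dy": 0, "dz": 0, "spin": 0, "hand": 55}

```text
t: 18.18
tool_pos: [0.4303, -0.2922, 0.0079]
orientation: [3.141, -0.001, -0.419]
wrist_force: [-0.5, 0.4, 3.7]
gripper_width: 0.0619
grasp_force: 15.0
```

```bash
python3 go.py .4858 -.0234 .09 .025
```

```text
delta cm [ -5.87 -26.81  -8.22] spin -0.444 | pos [ 0.4303 -0.2922  0.0079] rpy [ 3.141e+00 -1.000e-03 -4.190e-01] w 0.0619 gf 15.0 F [-0.5  0.4  3.7] t 18.175 q6 [-0.6   1.39]
```

>>> servo_tool:
  deltas:
    - {"dx": 0, "dy": 0, "dz": -1.5, "spin": 0, "hand": 55}
    - {"dx": 0, "dy": 0, "dz": -4, "spin": 0, "hand": 55}
    - {"dx": -0.3, "dy": -1, "dz": -6.5, "spin": 0, "hand": 55}
    - {"dx": -0.8, "dy": -3.5, "dz": -8.2, "spin": -0.1, "hand": 55}
    - {"dx": -1.8, "dy": -8.5, "dz": -8.2, "spin": -0.2, "hand": 55}

```text
t: 18.8
tool_pos: [0.4495, -0.2077, 0.0919]
orientation: [3.141, -0.004, -0.218]
wrist_force: [0.8, 0.6, -0.7]
gripper_width: 0.0617
grasp_force: 15.0
```

```bash
python3 go.py .4855 -.0228 .07 .025
```

```text
delta cm [ -0.5  -18.83   2.17] spin -0.243 | pos [ 0.4495 -0.2077  0.0919] rpy [ 3.141 -0.004 -0.218] w 0.0617 gf 15.0 F [ 0.8  0.6 -0.7] t 18.8 q6 [-0.44  1.35]
```

>>> servo_tool:
  deltas:
    - {"dx": -0.2, "dy": -5.5, "dz": 0, "spin": -0.08, "hand": 55}
    - {"dx": -0.3, "dy": -11, "dz": 0, "spin": -0.16, "hand": 55}
    - {"dx": -0.5, "dy": -16, "dz": 0.5, "spin": -0.243, "hand": 55}
    - {"dx": -0.5, "dy": -18.4, "dz": 2, "spin": -0.243, "hand": 55}
    - {"dx": -0.5, "dy": -18.8, "dz": 4, "spin": -0.243, "hand": 55}

```text
t: 19.42
tool_pos: [0.4851, -0.0208, 0.0504]
orientation: [-3.142, -0.002, 0.026]
wrist_force: [-0.1, 0.2, -1.5]
gripper_width: 0.0622
grasp_force: 15.0
```

>>> servo_tool:
  deltas:
    - {"dx": 0, "dy": 0, "dz": 1, "spin": 0, "hand": 55}
    - {"dx": 0, "dy": 0, "dz": 1.2, "spin": 0, "hand": 55}
    - {"dx": 0, "dy": 0, "dz": 1.2, "spin": 0, "hand": 55}

```text
t: 19.8
tool_pos: [0.4844, -0.023, 0.038]
orientation: [3.142, -0.0, 0.023]
wrist_force: [-0.6, 0.3, -2.0]
gripper_width: 0.0617
grasp_force: 15.0
```

```bash
python3 go.py .4855 -.0228 .0135 .025
```

```text
delta cm [ 0.11 -0.01  2.45] spin -0.002 | pos [ 0.4844 -0.023   0.038 ] rpy [ 3.142 -0.     0.023] w 0.0617 gf 15.0 F [-0.6  0.3 -2. ] t 19.8 q6 [-0.05  1.5 ]
```

>>> servo_tool:
  deltas:
    - {"dx": 0.05, "dy": 0, "dz": 1, "spin": 0, "hand": 55}
    - {"dx": 0.05, "dy": 0, "dz": 2, "spin": 0, "hand": 55}
    - {"dx": 0.05, "dy": 0, "dz": 2.4, "spin": 0, "hand": 55}
    - {"dx": 0.05, "dy": 0, "dz": 2.4, "spin": 0, "hand": 55}
    - {"dx": 0.05, "dy": 0, "dz": 2.4, "spin": 0, "hand": 55}

```text
t: 20.42
tool_pos: [0.4847, -0.0225, 0.0135]
orientation: [-3.142, 0.0, 0.024]
wrist_force: [-0.1, -0.9, -0.4]
gripper_width: 0.0616
grasp_force: 15.0
```

```bash
python3 go.py .4855 -.0228 .0129 .025
```

```text
delta cm [0.07 0.03 0.06] spin -0.001 | pos [ 0.4847 -0.0225  0.0135] rpy [-3.142  0.     0.024] w 0.0616 gf 15.0 F [-0.1 -0.9 -0.4] t 20.425 q6 [-0.05  1.5 ]
```

>>> servo_tool:
  deltas:
    - {"dx": 0.07, "dy": 0.03, "dz": 0, "spin": 0, "hand": 55}
    - {"dx": 0.07, "dy": 0.03, "dz": 0.05, "spin": 0, "hand": 55}
    - {"dx": 0.07, "dy": 0.03, "dz": 0.1, "spin": 0, "hand": 55}
    - {"dx": 0.07, "dy": 0.03, "dz": 0.1, "spin": 0, "hand": 55}

```text
t: 20.92
tool_pos: [0.4855, -0.0227, 0.0126]
orientation: [-3.142, -0.0, 0.024]
wrist_force: [-0.4, -0.2, -0.6]
gripper_width: 0.0617
grasp_force: 15.0
```

>>> servo_tool:
  deltas:
    - {"dx": 0, "dy": 0, "dz": 0.04, "spin": 0, "hand": 55}
    - {"dx": 0, "dy": 0, "dz": 0.04, "spin": 0, "hand": 55}
    - {"dx": 0, "dy": 0, "dz": 0.07, "spin": 0, "hand": 55}
    - {"dx": 0, "dy": 0, "dz": 0.07, "spin": 0, "hand": 55}

```text
t: 21.42
tool_pos: [0.4855, -0.0228, 0.0126]
orientation: [3.142, -0.0, 0.024]
wrist_force: [-3.6, 0.1, 12.3]
gripper_width: 0.0618
grasp_force: 15.0
```

>>> servo_tool:
  deltas:
    - {"dx": 0, "dy": 0, "dz": -0.05, "spin": 0, "hand": 55}
    - {"dx": 0, "dy": 0, "dz": -0.05, "spin": 0, "hand": 95}
    - {"dx": 0, "dy": 0, "dz": -0.05, "spin": 0, "hand": 95}
    - {"dx": 0, "dy": 0, "dz": -0.05, "spin": 0, "hand": 95}
    - {"dx": 0, "dy": 0, "dz": -0.05, "spin": 0, "hand": 95}

```text
t: 22.05
tool_pos: [0.4854, -0.0228, 0.0123]
orientation: [-3.142, 0.0, 0.024]
wrist_force: [-0.1, -0.1, 0.9]
gripper_width: 0.0874
grasp_force: 0.0
```

>>> servo_tool:
  deltas:
    - {"dx": 0, "dy": 0, "dz": -2, "spin": 0, "hand": 95}
    - {"dx": 0, "dy": 0, "dz": -6, "spin": 0, "hand": 80}
    - {"dx": 0, "dy": 0, "dz": -10.5, "spin": 0, "hand": 70}
    - {"dx": 1, "dy": 3, "dz": -11, "spin": 0, "hand": 60}
    - {"dx": 4, "dy": 8, "dz": -11, "spin": 0, "hand": 50}

```text
t: 22.68
tool_pos: [0.5275, -0.1017, 0.1236]
orientation: [-3.142, -0.001, 0.026]
wrist_force: [0.6, -0.4, -0.7]
gripper_width: 0.0494
grasp_force: 0.0
```

```bash
python3 go.py .6357 -.193 .12
python3 - <<'E'
from m import *
T=snap('top','t5.png')[...,::-1].copy();S=snap('scene','s5.png')[...,::-1].copy()
cv2.imwrite('pics/g5.png',np.hstack([cv2.resize(T[150:310,120:320],(400,320)),cv2.resize(S[170:340,300:510],(395,320))]))
for n,im,hb,bb,cb in(('top',T,(140,255,180,295),(130,250,190,305),(265,225,315,275)),('scene',S,(465,193,492,218),(448,185,506,232),(305,226,362,275))):
    i=im.astype(int);sat=i.max(2)-i.min(2);g=i.max(2)
    hs=cv2.cvtColor(im,cv2.COLOR_BGR2HSV)
    try:
        c=cv2.convexHull(cnts(n,im,hb,((g<75)&(sat<40)).astype(np.uint8)*255));print(n,'holder',circ(n,c,.032),cv2.boundingRect(c))
        w=((hs[...,1]>110)&((hs[...,0]<25)|(hs[...,0]>170))).astype(np.uint8)*255
        print('  base',circ(n,cv2.convexHull(cnts(n,im,bb,w)),.01))
        print('  cs',rect(n,cv2.convexHull(cnts(n,im,cb,w)),.008))
        m=cv2.morphologyEx(((sat<28)&(i[...,0]>=i[...,2])).astype(np.uint8)*255,cv2.MORPH_OPEN,np.ones((3,3)))
        print('  tin',rect(n,cv2.convexHull(cnts(n,im,cb,m)),.032))
    except Exception as e: print(n,e)
E
```

```text
delta cm [10.58  9.41  0.38] spin 0 | pos [ 0.5275 -0.1017  0.1236] rpy [-3.142e+00 -1.000e-03  2.600e-02] w 0.0494 gf 0.0 F [ 0.6 -0.4 -0.7] t 22.675 q6 [-0.19  1.35]
top holder [0.4291 0.2923 0.0213] (147, 267, 19, 17)
  base [0.4255 0.2945 0.0473]
  cs ((476.6410827636719, -41.774757385253906), (64.00194549560547, 44.68975067138672), 1.770803451538086)
  tin ((493.2203674316406, -43.398521423339844), (28.981203079223633, 75.45880126953125), 81.36463928222656)
scene holder [0.4348 0.2908 0.0252] (467, 195, 22, 21)
  base [0.4273 0.2947 0.0479]
  cs ((486.778564453125, -22.22888946533203), (84.07087707519531, 81.9286880493164), 1.4178330898284912)
  tin ((492.4765930175781, -23.377159118652344), (74.97853088378906, 62.85039138793945), 1.3589962720870972)
```

View pics/g5.png

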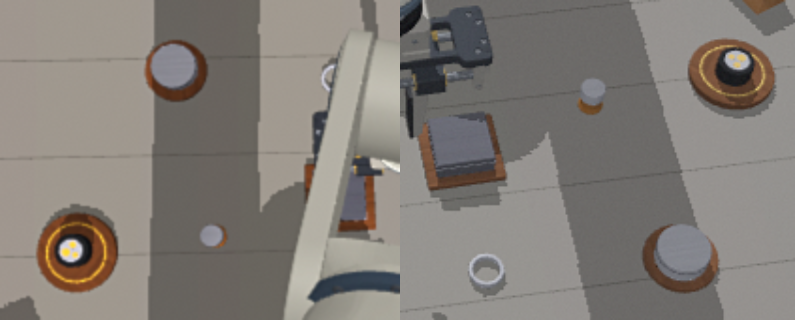

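All three pieces stand on their places; the square tin's sides line up with its coaster. Check the holder, round tin and dome once more, while moving on to the dome.

Run:
```python
from m import *
T=cv2.imread('pics/t5.png');S=cv2.imread('pics/s5.png')
for n,im,hb,tb in(('top',T,(148,268,164,284),(190,165,232,205)),('scene',S,(470,196,490,211),(425,280,476,325))):
    i=im.astype(int)
    c=cv2.convexHull(cnts(n,im,hb,(i[...,1]>105).astype(np.uint8)*255));print(n,'mov',circ(n,c,.032),cv2.boundingRect(c))
    m=((i[...,0]-i[...,2]>0)&(i.max(2)>110)).astype(np.uint8)*255
    c=cv2.convexHull(cnts(n,im,tb,m));print(n,'tin',circ(n,c,.030),cv2.boundingRect(c))
```

```text
top mov [0.4281 0.2955 0.0135] (149, 270, 12, 11)
top tin [0.6466 0.174  0.0259] (196, 172, 22, 22)
scene mov [0.4259 0.2962 0.0135] (472, 197, 14, 10)
scene tin [0.6505 0.1718 0.0294] (435, 289, 31, 30)
```

>>> servo_tool:
  deltas:
    - {"dx": 3.5, "dy": 3.1, "dz": 0.1, "spin": 0, "hand": 50}
    - {"dx": 7, "dy": 6.2, "dz": 0.2, "spin": 0, "hand": 50}
    - {"dx": 9.5, "dy": 8.4, "dz": 0.4, "spin": 0, "hand": 50}
    - {"dx": 10.6, "dy": 9.4, "dz": 0.4, "spin": 0, "hand": 50}
    - {"dx": 10.6, "dy": 9.4, "dz": 0.4, "spin": 0, "hand": 50}

```text
t: 23.4
tool_pos: [0.6352, -0.193, 0.1179]
orientation: [-3.141, 0.001, 0.023]
wrist_force: [-0.2, 0.5, -0.7]
gripper_width: 0.0459
grasp_force: 0.0
```

```bash
python3 go.py .6357 -.193 .055
```

```text
delta cm [0.06 0.   6.29] spin 0 | pos [ 0.6352 -0.193   0.1179] rpy [-3.141e+00  1.000e-03  2.300e-02] w 0.0459 gf 0.0 F [-0.2  0.5 -0.7] t 23.4 q6 [-0.3   1.25]
```

>>> servo_tool:
  deltas:
    - {"dx": 0.05, "dy": 0, "dz": 2, "spin": 0, "hand": 50}
    - {"dx": 0.05, "dy": 0, "dz": 4, "spin": 0, "hand": 50}
    - {"dx": 0.05, "dy": 0, "dz": 5.4, "spin": 0, "hand": 50}
    - {"dx": 0.05, "dy": 0, "dz": 6.2, "spin": 0, "hand": 50}
    - {"dx": 0.05, "dy": 0, "dz": 6.2, "spin": 0, "hand": 50}

```text
t: 24.02
tool_pos: [0.6356, -0.1931, 0.0556]
orientation: [-3.141, 0.001, 0.024]
wrist_force: [-0.9, -0.0, -0.4]
gripper_width: 0.046
grasp_force: 0.0
```

>>> servo_tool:
  deltas:
    - {"dx": 0, "dy": 0, "dz": 0.1, "spin": 0, "hand": 25}
    - {"dx": 0, "dy": 0, "dz": 0.2, "spin": 0, "hand": 25}
    - {"dx": 0, "dy": 0, "dz": 0.2, "spin": 0, "hand": 25}

```text
t: 24.4
tool_pos: [0.6362, -0.1933, 0.0547]
orientation: [3.141, -0.0, 0.024]
wrist_force: [-0.0, -0.3, -0.6]
gripper_width: 0.023
grasp_force: 0.0
```

```bash
python3 go.py .6357 -.193 .053
python3 - <<'E'
from m import *
T=snap('top','t6.png')[...,::-1].copy();S=snap('scene','s6.png')[...,::-1].copy()
cv2.imwrite('pics/g6.png',np.hstack([cv2.resize(T[140:220,310:410],(400,320)),cv2.resize(S[270:370,200:310],(352,320))]))
E
```

```text
delta cm [-0.05 -0.03  0.17] spin 0 | pos [ 0.6362 -0.1933  0.0547] rpy [ 3.141 -0.     0.024] w 0.023 gf 0.0 F [-0.  -0.3 -0.6] t 24.4 q6 [-0.3   1.25]
```

View pics/g6.png

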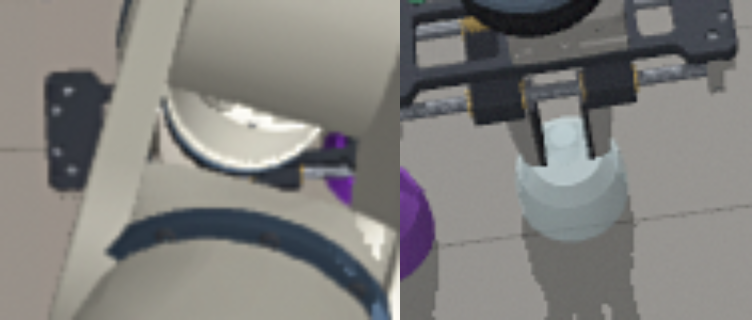

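The scene crop shows the knob (565,145) between the two fingers. Close.

>>> servo_tool:
  deltas:
    - {"dx": -0.05, "dy": 0, "dz": 0.05, "spin": 0, "hand": 8}
    - {"dx": -0.05, "dy": 0, "dz": 0.05, "spin": 0, "hand": 8}
    - {"dx": -0.05, "dy": 0, "dz": 0.05, "spin": 0, "hand": 8}
    - {"dx": -0.05, "dy": 0, "dz": 0.05, "spin": 0, "hand": 8}
    - {"dx": -0.05, "dy": 0, "dz": 0.05, "spin": 0, "hand": 8}
  newtons: 20

```text
t: 25.12
tool_pos: [0.6356, -0.1933, 0.054]
orientation: [3.141, -0.0, 0.024]
wrist_force: [1.2, -1.2, 1.7]
gripper_width: 0.015
grasp_force: 20.0
```

```bash
python3 go.py .4264 .294 .14
```

```text
delta cm [-19.75 -49.22  -8.62] spin 0 | pos [ 0.6356 -0.1933  0.054 ] rpy [ 3.141 -0.     0.024] w 0.015 gf 20.0 F [ 1.2 -1.2  1.7] t 25.125 q6 [-0.3   1.25]
```

>>> servo_tool:
  deltas:
    - {"dx": 0, "dy": 0, "dz": -1, "spin": 0, "hand": 8}
    - {"dx": 0, "dy": 0, "dz": -3, "spin": 0, "hand": 8}
    - {"dx": 0, "dy": 0, "dz": -5.5, "spin": 0, "hand": 8}
    - {"dx": -0.5, "dy": -1, "dz": -7.5, "spin": 0, "hand": 8}
    - {"dx": -1.5, "dy": -3.5, "dz": -8.5, "spin": 0, "hand": 8}

```text
t: 25.75
tool_pos: [0.6199, -0.1581, 0.1408]
orientation: [3.141, -0.002, 0.023]
wrist_force: [-0.6, 1.3, -1.3]
gripper_width: 0.0148
grasp_force: 20.0
```

```bash
python3 go.py .4264 .294 .14
python3 - <<'E'
from m import *
S=snap('scene','s7.png')[...,::-1].copy()
cv2.imwrite('pics/g7.png',cv2.resize(S[220:380,180:340],(480,480)))
E
```

```text
delta cm [-1.833e+01 -4.564e+01  2.000e-02] spin 0 | pos [ 0.6199 -0.1581  0.1408] rpy [ 3.141e+00 -2.000e-03  2.300e-02] w 0.0148 gf 20.0 F [-0.6  1.3 -1.3] t 25.75 q6 [-0.25  1.3 ]
```

View pics/g7.png

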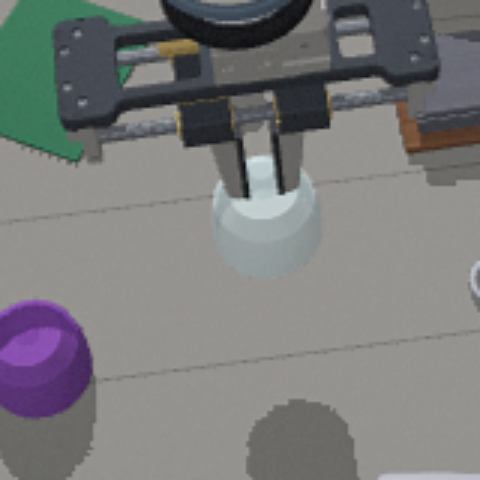

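The dome hangs straight and clear of the table (crop 265,215). Carry it to the base.

>>> servo_tool:
  deltas:
    - {"dx": -1.8, "dy": -4.5, "dz": 0, "spin": 0, "hand": 8}
    - {"dx": -3.8, "dy": -9.5, "dz": 0, "spin": 0, "hand": 8}
    - {"dx": -5.9, "dy": -14.7, "dz": 0, "spin": 0, "hand": 8}
    - {"dx": -8, "dy": -20, "dz": 0, "spin": 0, "hand": 8}
    - {"dx": -10, "dy": -25, "dz": 0, "spin": 0, "hand": 8}

```text
t: 26.42
tool_pos: [0.5112, 0.0913, 0.1387]
orientation: [-3.141, 0.001, 0.024]
wrist_force: [0.4, -0.0, -0.7]
gripper_width: 0.0151
grasp_force: 20.0
```

```bash
python3 go.py .4264 .294 .14
```

```text
delta cm [ -7.99 -20.47  -0.12] spin 0 | pos [0.5112 0.0913 0.1387] rpy [-3.141e+00  1.000e-03  2.400e-02] w 0.0151 gf 20.0 F [ 0.4 -0.  -0.7] t 26.425 q6 [0.17 1.72]
```

>>> servo_tool:
  deltas:
    - {"dx": -2, "dy": -5, "dz": 0, "spin": 0, "hand": 8}
    - {"dx": -4, "dy": -10.2, "dz": 0, "spin": 0, "hand": 8}
    - {"dx": -6, "dy": -15.4, "dz": 0, "spin": 0, "hand": 8}
    - {"dx": -7.6, "dy": -19.5, "dz": 0, "spin": 0, "hand": 8}
    - {"dx": -8, "dy": -20.5, "dz": 0, "spin": 0, "hand": 8}

```text
t: 27.05
tool_pos: [0.4263, 0.2941, 0.1387]
orientation: [3.142, 0.001, 0.027]
wrist_force: [0.5, -0.8, -0.1]
gripper_width: 0.0155
grasp_force: 20.0
```

>>> servo_tool:
  deltas:
    - {"dx": 0, "dy": 0, "dz": 1, "spin": 0, "hand": 8}
    - {"dx": 0, "dy": 0, "dz": 2, "spin": 0, "hand": 8}
    - {"dx": 0, "dy": 0, "dz": 2, "spin": 0, "hand": 8}
    - {"dx": 0, "dy": 0, "dz": 2, "spin": 0, "hand": 8}

```text
t: 27.55
tool_pos: [0.4292, 0.2912, 0.1187]
orientation: [3.141, 0.0, 0.022]
wrist_force: [-0.5, 0.6, -1.0]
gripper_width: 0.0155
grasp_force: 20.0
```

```bash
python3 go.py .4264 .294 .064
```

```text
delta cm [-0.28 -0.29  5.47] spin 0 | pos [0.4292 0.2912 0.1187] rpy [3.141 0.    0.022] w 0.0155 gf 20.0 F [-0.5  0.6 -1. ] t 27.55 q6 [0.59 2.14]
```

>>> servo_tool:
  deltas:
    - {"dx": -0.2, "dy": -0.2, "dz": 0, "spin": 0, "hand": 8}
    - {"dx": -0.2, "dy": -0.2, "dz": 0.5, "spin": 0, "hand": 8}
    - {"dx": -0.2, "dy": -0.2, "dz": 1, "spin": 0, "hand": 8}
    - {"dx": -0.2, "dy": -0.2, "dz": 1, "spin": 0, "hand": 8}

```text
t: 28.05
tool_pos: [0.4265, 0.2937, 0.1083]
orientation: [3.141, 0.001, 0.024]
wrist_force: [1.0, -0.6, -1.6]
gripper_width: 0.0156
grasp_force: 20.0
```

```bash
python3 go.py .4264 .294 .064
python3 - <<'E'
from m import *
T=snap('top','t8.png')[...,::-1].copy();S=snap('scene','s8.png')[...,::-1].copy()
cv2.imwrite('pics/g8.png',np.hstack([cv2.resize(T[220:320,100:220],(400,333)),cv2.resize(S[140:250,420:540],(363,333))]))
E
```

```text
delta cm [-0.01 -0.03  4.43] spin 0 | pos [0.4265 0.2937 0.1083] rpy [3.141e+00 1.000e-03 2.400e-02] w 0.0156 gf 20.0 F [ 1.  -0.6 -1.6] t 28.05 q6 [0.6  2.15]
```

View pics/g8.png

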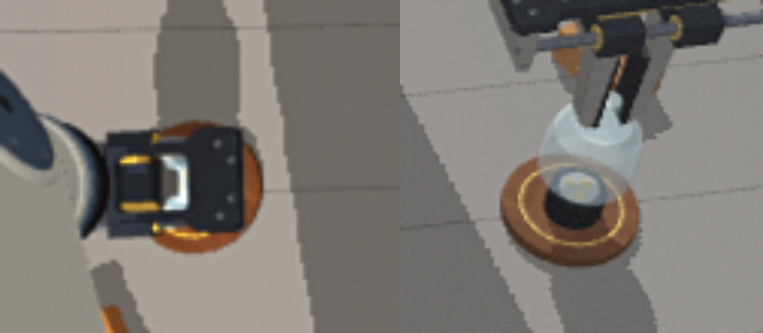

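Run:
```python
from m import *
f=lambda p:((p-[420,140])*[363/120,333/110]+[400,0]).round()
for z in(.054,.102,.124): print(z,f(proj('scene',[.4265,.2937,z])))
for z,r in((.054,.032),(.084,.032)):
  print([f(proj('scene',[.4265,.2937+s*r,z])) for s in(-1,1)])
```

```text
0.054 [582. 167.]
0.102 [598. 120.]
0.124 [606.  97.]
[array([536., 172.]), array([627., 161.])]
[array([545., 143.]), array([639., 132.])]
```

>>> servo_tool:
  deltas:
    - {"dx": 0, "dy": 0, "dz": 1, "spin": 0, "hand": 8}
    - {"dx": 0, "dy": 0, "dz": 1.5, "spin": 0, "hand": 8}
    - {"dx": 0, "dy": 0, "dz": 1.5, "spin": 0, "hand": 8}

```text
t: 28.52
tool_pos: [0.4265, 0.2937, 0.0932]
orientation: [3.141, 0.001, 0.024]
wrist_force: [-0.3, 0.2, -0.8]
gripper_width: 0.015
grasp_force: 20.0
```

>>> servo_tool:
  deltas:
    - {"dx": 0, "dy": 0, "dz": 0.8, "spin": 0, "hand": 8}
    - {"dx": 0, "dy": 0, "dz": 1.6, "spin": 0, "hand": 8}
    - {"dx": 0, "dy": 0, "dz": 2.3, "spin": 0, "hand": 8}
    - {"dx": 0, "dy": 0, "dz": 2.7, "spin": 0, "hand": 8}
    - {"dx": 0, "dy": 0, "dz": 2.8, "spin": 0, "hand": 8}

```text
t: 29.15
tool_pos: [0.4268, 0.2938, 0.0655]
orientation: [3.141, 0.0, 0.024]
wrist_force: [-0.6, 1.5, -1.1]
gripper_width: 0.0154
grasp_force: 20.0
```

>>> servo_tool:
  deltas:
    - {"dx": 0, "dy": 0, "dz": 0, "spin": 0, "hand": 8}
    - {"dx": 0, "dy": 0, "dz": 0.05, "spin": 0, "hand": 8}
    - {"dx": 0, "dy": 0, "dz": 0.05, "spin": 0, "hand": 8}

```text
t: 29.52
tool_pos: [0.427, 0.294, 0.0655]
orientation: [-3.141, -0.0, 0.024]
wrist_force: [0.1, -0.0, -1.5]
gripper_width: 0.0156
grasp_force: 20.0
```

```bash
python3 go.py .4264 .294 .064
```

```text
delta cm [-0.06 -0.    0.15] spin 0 | pos [0.427  0.294  0.0655] rpy [-3.141 -0.     0.024] w 0.0156 gf 20.0 F [ 0.1 -0.  -1.5] t 29.525 q6 [0.6  2.15]
```

>>> servo_tool:
  deltas:
    - {"dx": -0.04, "dy": 0, "dz": 0.05, "spin": 0, "hand": 8}
    - {"dx": -0.04, "dy": 0, "dz": 0.1, "spin": 0, "hand": 8}
    - {"dx": -0.04, "dy": 0, "dz": 0.13, "spin": 0, "hand": 8}
    - {"dx": -0.04, "dy": 0, "dz": 0.13, "spin": 0, "hand": 8}

```text
t: 30.02
tool_pos: [0.4265, 0.2939, 0.0641]
orientation: [3.142, 0.0, 0.024]
wrist_force: [-0.5, -0.2, -0.2]
gripper_width: 0.0153
grasp_force: 20.0
```

>>> servo_tool:
  deltas:
    - {"dx": 0, "dy": 0, "dz": 0.04, "spin": 0, "hand": 8}
    - {"dx": 0, "dy": 0, "dz": 0.04, "spin": 0, "hand": 8}
    - {"dx": 0, "dy": 0, "dz": 0.04, "spin": 0, "hand": 8}

```text
t: 30.4
tool_pos: [0.4265, 0.2939, 0.0639]
orientation: [3.142, -0.0, 0.024]
wrist_force: [-0.9, -2.0, 5.0]
gripper_width: 0.015
grasp_force: 20.0
```

>>> servo_tool:
  deltas:
    - {"dx": 0, "dy": 0, "dz": 0, "spin": 0, "hand": 40}
    - {"dx": 0, "dy": 0, "dz": 0, "spin": 0, "hand": 40}
    - {"dx": 0, "dy": 0, "dz": 0, "spin": 0, "hand": 40}
    - {"dx": 0, "dy": 0, "dz": -1, "spin": 0, "hand": 40}
    - {"dx": 0, "dy": 0, "dz": -3, "spin": 0, "hand": 40}

```text
t: 31.02
tool_pos: [0.426, 0.2936, 0.0939]
orientation: [3.141, 0.001, 0.024]
wrist_force: [0.7, -0.9, 0.1]
gripper_width: 0.0367
grasp_force: 0.0
```

>>> servo_tool:
  deltas:
    - {"dx": 0, "dy": 0, "dz": -5, "spin": 0, "hand": 40}
    - {"dx": 0, "dy": 0, "dz": -9, "spin": 0, "hand": 40}
    - {"dx": 0, "dy": 5, "dz": -9, "spin": 0, "hand": 40}
    - {"dx": 0, "dy": 11, "dz": -9, "spin": 0, "hand": 40}
    - {"dx": 0, "dy": 17, "dz": -9, "spin": 0, "hand": 40}

```text
t: 31.65
tool_pos: [0.4305, 0.1226, 0.1846]
orientation: [-3.141, -0.001, 0.025]
wrist_force: [0.5, -0.9, -0.1]
gripper_width: 0.0368
grasp_force: 0.0
```

>>> servo_tool:
  deltas:
    - {"dx": 0, "dy": 6, "dz": 0, "spin": 0, "hand": 40}
    - {"dx": 0, "dy": 12, "dz": 0, "spin": 0, "hand": 40}
    - {"dx": 0, "dy": 18, "dz": 0, "spin": 0, "hand": 40}
    - {"dx": 0, "dy": 24, "dz": 0, "spin": 0, "hand": 40}
    - {"dx": 0, "dy": 30, "dz": 0, "spin": 0, "hand": 40}

```text
t: 32.28
tool_pos: [0.4376, -0.1781, 0.1846]
orientation: [3.141, -0.001, 0.024]
wrist_force: [0.8, 1.2, 0.8]
gripper_width: 0.0366
grasp_force: 0.0
```

Run:
```python
from m import *
T=snap('top','t9.png')[...,::-1].copy();S=snap('scene','s9.png')[...,::-1].copy()
cv2.imwrite('pics/g9.png',np.hstack([cv2.resize(T[150:310,120:320],(400,320)),cv2.resize(S[170:340,300:510],(395,320))]))
for n,im,bb,tb,cb in(('top',T,(130,250,190,305),(190,165,232,205),(265,225,315,275)),('scene',S,(448,180,506,232),(425,280,476,325),(305,226,362,275))):
    i=im.astype(int)
    hs=cv2.cvtColor(im,cv2.COLOR_BGR2HSV)
    w=((hs[...,1]>110)&((hs[...,0]<25)|(hs[...,0]>170))).astype(np.uint8)*255
    m=cv2.morphologyEx(((i[...,0]>i[...,2]+3)).astype(np.uint8)*255,cv2.MORPH_OPEN,np.ones((3,3)))
    for k,f,z,b,q in(('base',circ,.01,bb,w),('dome',circ,.035,bb,m),('cr',circ,.008,tb,w),('tinr',circ,.03,tb,m),('cs',rect,.008,cb,w),('tinsq',rect,.032,cb,m)):
        try:c=cv2.convexHull(cnts(n,im,b,q));print(n,k,f(n,c,z),cv2.boundingRect(c))
        except Exception as e:print(n,k,'none')
```

```text
top base [0.4254 0.2945 0.0472] (139, 257, 40, 39)
top dome [0.4277 0.2949 0.0239] (144, 267, 22, 17)
top cr [0.6449 0.1754 0.0371] (193, 170, 30, 30)
top tinr [0.6455 0.1726 0.027 ] (196, 172, 22, 22)
top cs ((485.40545654296875, -22.684768676757812), (82.71224212646484, 82.55070495605469), 1.484208345413208) (272, 231, 36, 35)
top tinsq ((486.64984130859375, -22.81973648071289), (60.23426055908203, 60.045494079589844), 1.4747084379196167) (277, 234, 26, 27)
scene base [0.428  0.294  0.0476] (454, 192, 45, 36)
scene dome [0.4246 0.2977 0.0362] (466, 185, 28, 31)
scene cr [0.6461 0.1753 0.0372] (430, 290, 39, 35)
scene tinr [0.6505 0.1721 0.0294] (435, 289, 30, 30)
scene cs ((486.6548767089844, -22.17681884765625), (84.39080810546875, 81.93698120117188), 1.3083292245864868) (309, 231, 47, 40)
scene tinsq ((492.793701171875, -22.897441864013672), (73.98023986816406, 61.23465347290039), 0.978847086429596) (315, 230, 35, 34)
```

View pics/g9.png

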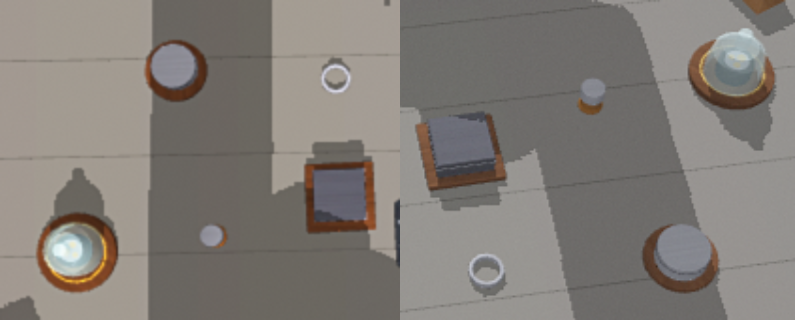

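The final views show the dome flat over the holder inside the ring (top crop 75,252). The round tin (175,67) and the square tin (340,193) are centred on their coasters to within about 2 mm. The arm is clear, so I hand in.

```bash
python3 -c "
from h import *
print(workorder.finish_job())"
```

```text
the job is handed in; nothing more can be done
None
```

The job is handed in: holder, round tin and square tin are on their walnut places in the order asked, and the dome stands over the holder on its base. The tins measured within about 2 mm of centre, the dome's centring was checked only by eye and arm position, and the loupe was left alone.

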